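# Interleave two carved panels and draw out the keeper arm

### The job

Set the plain separator board squarely on the carved panel lying in the packing jig, then set the second carved panel squarely on the board, putting both down rather than dropping them and leaving the lower panel where it lies. Then squeeze the lock button on the head of the jig's telescoping keeper arm, draw the arm out over the stack until its pointer lines up with the rider on the scale, and finish while still holding the head there with the button squeezed in: the arm springs back if it is let go with the lock open. Leave the jar, brush and loupe alone.

Things in the scene. Friction and masses are not known exactly. Their poses are not given: they have to be found in the camera images.
- jig: Packing jig, fixed: plank with rail, outer tube, scale. Origin on the table under the keeper arm's centre line; the arm extends along the jig's -y. In its frame (mm): plank x -45 to 80, y -260 to 240, top z 12; outer tube x +-17, y 90 to 230, z 56 to 90; guide rail x +-4, y -116 to 110, z 42 to 54; scale ledge x 43 to 73, y -100 to 90, top z 22, ticks every 10 mm; stack seat at x 0, y -190.
- panel_low: The lower carved panel, black lacquer with gilt relief, 56 x 110 x 16 mm (its x, y, z), loose, 0.13 kg, lying in the jig at its seat, long side along the jig's y. Flat on top (the relief is sunk in the frame). Origin at the centre of the underside.
- panel_top: The second carved panel, like the lower one in make and size, 0.09 to 0.17 kg, lying level on a wooden block 34 x 84 x 30 mm (x, y, z) under its middle, so that its long sides overhang by about 11 mm and can be pinched across the 56 mm. Origin at the centre of the underside, z up, long side along y. In the stack its origin is 22 mm above the lower panel's.
- sheet: The separator, a plain stiff board 56 x 110 x 6 mm (its x, y, z), 0.04 kg, lying level on another block 34 x 84 x 30 mm like the panel's. Origin at the centre of the underside; long side along its y. In place its origin is 16 mm above that of the lower panel.
- keeper: Telescoping keeper arm; axes parallel to the jig's, origin at table height under the head's middle. Head to hold: grey block x +-21, y +-20, z 56 to 102 mm. Its brake locks it wherever it stands (starts fully home, travel 165 mm). With the button in it slides, against a spring of about 4 N that pulls it back (+y). Behind the head, a tube 22 mm square; collar with the pointer at y 45 to 55 mm.
- grip (a point): Middle of the head, at z 82 mm: pinching the head across its 42 mm (along x, 47 mm with the button out) at this point from above squeezes the button in.
- pointer (a point): Tip of the steel pointer on the arm, on the +x side at the scale (52 mm from the arm's centre line, z 28 mm); it moves with the arm.
- foot (a point): Middle of the underside (z 58 mm, 8 mm above the finished stack) of the arm's rubber foot, 44 mm wide, 18 mm long, at the end of a steel nose 24 mm wide (z 62 to 70 mm) in front (-y) of the head; 101 mm from the head's middle.
- lockbtn (a joint): Travel of the lock button: a black cap 16 mm wide and 26 mm high on the head's +x face, centred at z 82 mm, standing 5 mm proud. 0 = out (arm locked), 0.005 m = pressed in flush (arm free); it takes 8 to 10 N and counts as in from 0.003. Springs out when let go, and the arm locks.
- rider: The mark on the scale: a fixed dark steel rider 26 x 16 x 8 mm (x, y, z) on the ledge, with a raised white line 3 mm wide across its middle, 12 mm above its underside. Origin at the middle of its underside (z 22 mm); the pointer is at the mark when it is level with this origin along the jig's y. Axes parallel to the jig's.
- jar: Bystander: a small jar, 48 mm across, 60 mm high; origin under its centre.
- brush: Bystander: a brush lying on the table at the left; origin on its handle line at table height.
- loupe: Bystander: a black eye loupe, 42 mm across, 45 mm high; origin under its centre.
Mind the look-alikes: they are no part of the job. There is more than one size of the sheet; the job needs the largest.

How it is judged (in metres and radians):
On the way, in this order (a step that is already met when the one before it is completed fails the run):
1. the separator lies squarely on the lower panel, let go (x of sheet in the frame of panel_low between -0.01 and 0.01 m and y of sheet in the frame of panel_low between -0.01 and 0.01 m and z of sheet in the frame of panel_low between 0.013 and 0.019 m and angle between the y axis of sheet and the y axis of panel_low, either way round below 0.15 rad and angle between sheet's own z axis and vertical below 0.08 rad and contact force between the fingers and sheet below 0.1 N), for 0.2 s.
2. the second panel lies squarely on the separator, let go (all of step 1 and x of panel_top in the frame of panel_low between -0.01 and 0.01 m and y of panel_top in the frame of panel_low between -0.01 and 0.01 m and z of panel_top in the frame of panel_low between 0.019 and 0.025 m and angle between the y axis of panel_top and the y axis of panel_low, either way round below 0.15 rad and angle between panel_top's own z axis and vertical below 0.08 rad and contact force between the fingers and panel_top below 0.1 N), for 0.2 s.
3. the lock button is squeezed in with the head held (value of joint lockbtn above 0.003 m and contact force between the fingers and keeper above 3 N), for 0.2 s.
At the end, for the whole second after the job is handed in: Board and second panel let go, level, within 10 mm and 0.15 rad of the lower panel (itself moved under 20 mm); fingers hold the arm (over 3 N), button in over 3 mm, pointer within 5 mm of the rider along the scale, all at rest (under 10 mm/s) (all of step 2 and all of step 3 and y of pointer in the frame of rider between -0.005 and 0.005 m and linear speed of each of keeper, panel_top below 0.01 m/s and distance of panel_low from where it was at the start of the episode below 0.02 m); the arm keeps its last pose, push and grip.
It fails at once if the jar is disturbed (moved more than 30 mm) (distance of jar from where it was at the start of the episode above 0.03 m).
It fails at once if the brush is disturbed (moved more than 30 mm) (distance of brush from where it was at the start of the episode above 0.03 m).
It fails at once if the loupe is disturbed (moved more than 30 mm) (distance of loupe from where it was at the start of the episode above 0.03 m).
It fails at once if the board is dropped over the stack from more than 12 mm (contact force between the fingers and sheet below 0.1 N and horizontal distance between sheet and panel_low below 0.06 m and z of sheet in the frame of panel_low above 0.028 m).
It fails at once if the second panel is dropped over the stack from more than 12 mm (contact force between the fingers and panel_top below 0.1 N and horizontal distance between panel_top and panel_low below 0.06 m and z of panel_top in the frame of panel_low above 0.034 m).
It also fails if it takes over 72 s, if anything falls off the work surface, if the arm or the gripper's body presses on something with over 40 N, if the wrist force passes 120 N, or if a joint passes its speed limit or range.

### The arm

A 6-joint arm with a two-finger parallel gripper is mounted at the origin on the work surface. World frame = base frame: x ahead of the robot, y to its left, z up, the work surface at z = 0. Lengths are in mm, angles in rad, forces in N, time in s.
With the tool pointing down it reaches from about 350 to 975 mm from the base axis. Payload 7.1 kg.
Tool frame: the origin (TCP) lies midway between the tips of the shut fingers; the grasp point (between the pads) lies 19 mm behind it (ctrl.hold_point_z is the distance from the TCP to the grasp point, in mm); x points along the fingers, y is the direction in which the jaws open and shut, and the axes are right-handed (so a half turn about x gives the same grasp; the last joint's range is limited). The gripper opens to 88 mm and grips with 3 to 60 N. Pads are 20 mm wide; open, the fingers measure 115 mm over their backs; the gripper's body (75 mm by 178 mm) begins 61 mm behind the grasp point.
Start: joints at [1.087, 0.423, 1.63, -0, 1.089, -0.019], TCP at [280.12, 558.693, 222.675] pointing down, gripper open.
Joint ranges: [-3, 3], [-0.9, 2.11], [0.09, 2.58], [-1.31, 4.45], [0.11, 2.69], [-2.54, 2.54]. Speed limits (rad/s): [2.39, 2.39, 3.01, 3.14, 3.14, 3.14].

### API

Orientations are given as a rotation vector (axis times angle).
In Python, from workcell import ctrl, get_image, calibration gives the robot as it stands.
- The arm moves only by the tool move_arm, never from a script. Its argument "rows" is a list of rows, each a list of 5 numbers: the shift along the world's x, y, z in mm, then the turn about the world's z in rad, then the closure, from -1 (fully open) to 1 (shut). In form: [[tx, ty, tz, roll, jaw], ...]. A call has 1 to 12 rows; each row is the pose to reach, as a shift and turn from the pose measured when the call began; what a row does not reach only later rows make up. A row lasts 1/8 s, in which the tool goes at most 62.5 mm and 10.7 degrees, less where a joint would pass 70% of its speed; a pose out of reach is approached as far as the arm can. A call with a gripper value outside its range is refused whole. The fingers move at their own pace and stop on an object; the grip force is fixed at half the most. Time passes only in rows, so rows that repeat a pose let the fingers close. It gives the time, the measured TCP pose, the force and the opening at its end, in the units of the state.
- ctrl.get_obs(): the state, without advancing time (a new reading comes with each control period).
- get_image(name): name is "scene" or "top" or "wrist"; returns the picture (420x560x3 uint8, blue, green, red); there is no depth.
- calibration(name): a dict with "fx", "fy", "cx", "cy" (pixels), "view" (4x4, takes a point from world to camera coordinates); the wrist camera has in their place "T_tool_cam" (4x4, takes a point from camera to tool coordinates, whose origin is the TCP and whose axes are the tool frame's). Camera axes: x right, y up, looking along -z (the intrinsics and any distortion apply to the point x, -y, -z); pixel columns grow to the right and rows downward; lengths in mm; the calibration is good to about 2 mm. A picture is of the moment at which its call begins: read the wrist's pose just before it. calibration takes no time and is no camera call.
- ctrl.close_job(): hands the job in, once; it reports no verdict.
The state is a dict: "t": time; "qpos": joint angles; "qvel": joint speeds; "joint_torque": joint torques, N m; "ee_pos": TCP position; "orientation": TCP orientation; "ft_force": force on the tool from outside, world axes, zero at the start; "moment": the same for the moment, N m; "width": finger opening in mm.
Only numpy, scipy, OpenCV 4.12 (cv2) and the standard library are available. Lean on these libraries where they do the work, as an engineer would, in place of code of your own. Each camera call takes 0.05 s, during which the arm holds its last target.

## Working session

There is one attempt and no reset: what is moved stays moved. The work goes in short steps, Python scripts to look and compute and a tool call to move; the robot and the scene stay as the last step left them, time stands still between calls to the robot, and variables do not carry over. Pictures are saved under pics/ and viewed, and the job is handed in when it is done.

Besides the shell and the picture viewer there is one more tool, called after ">>>" by a JSON object that holds its "method" and its "body". move_arm: Moves the arm, as the interface text tells. Its arguments: {"type":"object","properties":{"rows":{"type":"array"}},"required":["rows"]}

```bash
mkdir -p pics
python3 - <<'E'
from workcell import ctrl,get_image,calibration
import cv2,numpy as np
np.set_printoptions(precision=3,suppress=True)
for n in ["scene","top","wrist"]:
    im=get_image(n); cv2.imwrite(f"pics/{n}0.png",im)
    print(n,calibration(n))
print(ctrl.get_obs(), ctrl.hold_point_z)
E
```

```text
scene {'fx': 450.1940975530373, 'fy': 450.1940975530373, 'cx': 278.3969459783527, 'cy': 208.12833567141465, 'view': array([[   -0.041,     0.999,     0.014,    36.909],
       [   -0.751,    -0.04 ,     0.659,   333.057],
       [    0.659,     0.016,     0.752, -1677.161],
       [    0.   ,     0.   ,     0.   ,     1.   ]])}
top {'fx': 449.81266007147656, 'fy': 449.81266007147656, 'cx': 284.83491120224454, 'cy': 211.3419725838473, 'view': array([[    0.014,    -1.   ,    -0.011,   -10.832],
       [    0.994,     0.012,     0.11 ,  -526.035],
       [   -0.11 ,    -0.013,     0.994, -1061.267],
       [    0.   ,     0.   ,     0.   ,     1.   ]])}
wrist {'fx': 321.7941465770903, 'fy': 321.7941465770903, 'cx': 279.2871991173818, 'cy': 209.9346177621369, 'T_tool_cam': array([[   0.   ,    0.242,   -0.97 , -162.702],
       [   1.   ,   -0.   ,    0.   ,   -0.297],
       [  -0.   ,   -0.97 ,   -0.242,  -67.127],
       [   0.   ,    0.   ,    0.   ,    1.   ]])}
{'t': 0.15, 'qpos': array([ 1.087,  0.424,  1.63 , -0.   ,  1.089, -0.019]), 'qvel': array([-0.   , -0.002, -0.002,  0.002, -0.001,  0.001]), 'joint_torque': array([ -0.001, -54.498, -27.392,   0.064,   0.02 ,  -0.   ]), 'ee_pos': array([279.922, 558.336, 222.076]), 'orientation': array([ 0.364,  1.54 , -0.365]), 'ft_force': array([-0.148, -1.017, -0.807]), 'moment': array([ 0.018, -0.026,  0.007]), 'width': 88.05110017220954} 18.700000000000003
```

View pics/scene0.png

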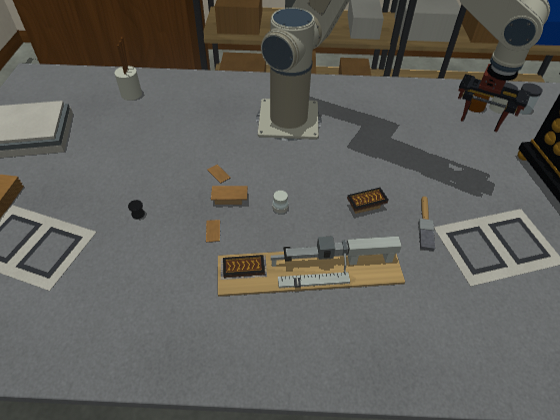

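View pics/top0.png

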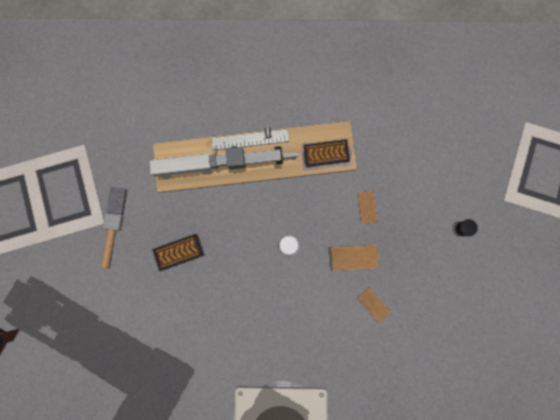

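View pics/wrist0.png

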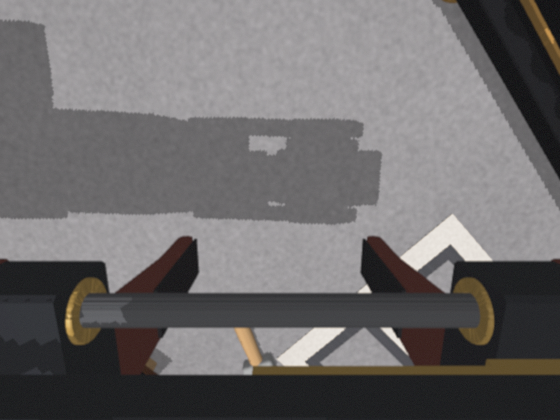

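The scene view shows the jig at about (310,265), with the lower panel at its left end, panel_top at (367,198) and three brown boards. In the top view the board candidates are at (368,207), (355,258) and (374,305). The middle one looks largest and sits on a block. I'll check it in an enlarged crop.

```bash
cat > h.py <<'E'
from workcell import ctrl,get_image,calibration
import cv2,numpy as np
np.set_printoptions(precision=2,suppress=True)
from scipy.spatial.transform import Rotation as R
def cam(n,obs=None):
    c=calibration(n)
    if n=="wrist":
        T=np.eye(4);T[:3,:3]=R.from_rotvec(obs["orientation"]).as_matrix();T[:3,3]=obs["ee_pos"]
        C=T@c["T_tool_cam"]
    else: C=np.linalg.inv(c["view"])
    return c,C
def ray(n,p,z,obs=None):
    c,C=cam(n,obs); p=np.atleast_2d(p).astype(float)
    d=np.c_[(p[:,0]-c["cx"])/c["fx"],-(p[:,1]-c["cy"])/c["fy"],-np.ones(len(p))]@C[:3,:3].T
    o=C[:3,3]; t=(z-o[2])/d[:,2]
    return o+t[:,None]*d
def proj(n,P,obs=None):
    c,C=cam(n,obs); q=np.c_[np.atleast_2d(P),np.ones(len(np.atleast_2d(P)))]@np.linalg.inv(C).T
    return np.c_[c["cx"]-c["fx"]*q[:,0]/q[:,2], c["cy"]+c["fy"]*q[:,1]/q[:,2]]
E
python3 - <<'E'
from h import *
im=cv2.imread("pics/top0.png"); s=cv2.imread("pics/scene0.png")
a=cv2.resize(im[180:330,320:420],None,fx=4,fy=4,interpolation=cv2.INTER_CUBIC)
b=cv2.resize(s[160:250,190:290],None,fx=4,fy=4,interpolation=cv2.INTER_CUBIC)
o=np.zeros((600,800,3),np.uint8);o[:600,:400]=a;o[:360,400:]=b
cv2.imwrite("pics/crop1.png",o)
cv2.imwrite("pics/crop2.png",cv2.resize(im[110:280,140:370],None,fx=3.4,fy=3.4,interpolation=cv2.INTER_CUBIC))
E
```

```text
(no output)
```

View pics/crop1.png

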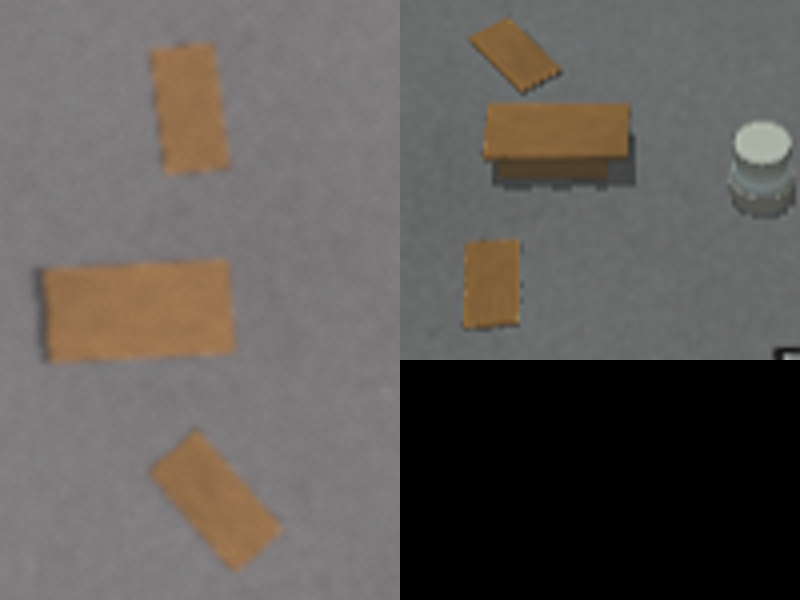

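View pics/crop2.png

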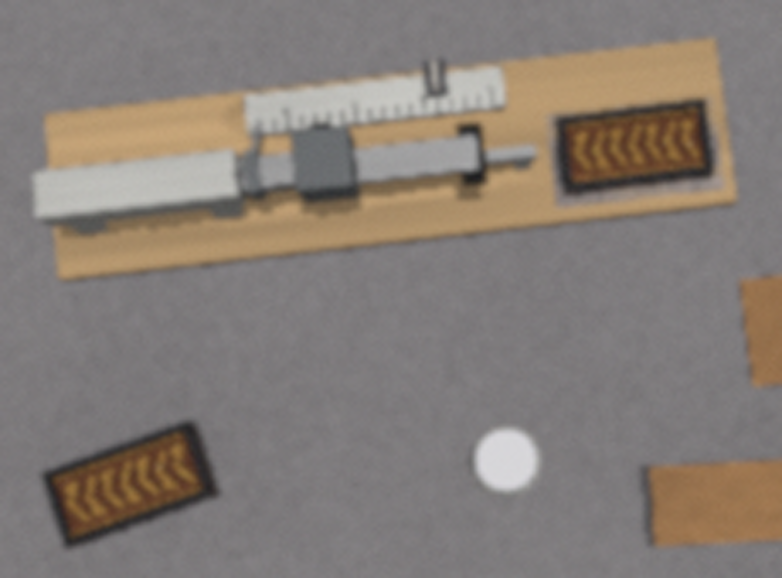

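The board at top (355,258) is about 110x56 and stands on a block, while the other two are smaller and lie flat, so it is the sheet. Now I'll measure everything.

```bash
cat > m.py <<'E'
from h import *
def rect(n,mask,z,obs=None):
    cs,_=cv2.findContours(mask,cv2.RETR_EXTERNAL,cv2.CHAIN_APPROX_NONE)
    c=max(cs,key=cv2.contourArea)[:,0,:]
    P=ray(n,c,z,obs)[:,:2].astype(np.float32)
    (x,y),(w,h),a=cv2.minAreaRect(P)
    if w>h: a-=90; w,h=h,w
    a=(a+90)%180-90   # direction of long side from +y (short side from +x)
    return x,y,w,h,a
E
python3 - <<'E'
from m import *
for n,boxes in dict(top=dict(sheet=(320,235,390,280),ptop=(145,225,210,280),plow=(300,136,354,170),jig=(140,115,365,200)),
                 scene=dict(sheet=(205,180,255,207),ptop=(340,180,392,215),plow=(219,250,270,281))).items():
    im=cv2.imread(f"pics/{n}0.png"); hsv=cv2.cvtColor(im,cv2.COLOR_BGR2HSV)
    for k,(x0,y0,x1,y1) in boxes.items():
        m=np.zeros(im.shape[:2],np.uint8); roi=hsv[y0:y1,x0:x1]
        if k in("sheet","jig"): mm=((roi[...,1]>90)&(roi[...,2]>(110 if k=="sheet" else 100)))
        else: mm=(roi[...,2]<60)|((roi[...,1]>100)&(roi[...,0]<30)&(roi[...,2]<255)) if k=="ptop" else (roi[...,2]<60)
        m[y0:y1,x0:x1]=mm.astype(np.uint8)*255
        z=dict(sheet=36,ptop=46,plow=28,jig=12)[k]
        print(n,k,np.array(rect(n,m,z)))
        cv2.imwrite(f"pics/m_{n}_{k}.png",cv2.resize(m[y0:y1,x0:x1],None,fx=4,fy=4,interpolation=0))
# points
print("head",ray("top",[[(140+325/3.4),110+160/3.4]],102))
print("rider",ray("top",[[140+434/3.4,110+78/3.4]],34))
print("jar",ray("top",[289,245],60))
E
cd pics; python3 -c "
import cv2,numpy as np,glob
o=np.zeros((600,800),np.uint8);
x=y=0;H=0
for f in sorted(glob.glob('m_*')):
    a=cv2.imread(f,0)
    if 'jig' in f: a=a[::2,::2]
    if x+a.shape[1]>800: x=0;y+=H+5;H=0
    o[y:y+a.shape[0],x:x+a.shape[1]]=a;x+=a.shape[1]+5;H=max(H,a.shape[0])
cv2.imwrite('masks.png',o)"
```

```text
top sheet [ 417.52 -170.52   53.76  108.6     3.79]
top ptop [424.38 247.74  53.21 108.14  21.  ]
top plow [ 667.8  -104.23   50.69  105.94    2.08]
top jig [665.42  75.28 121.71 494.03   7.26]
scene sheet [ 418.35 -172.76   50.44  107.68    3.1 ]
scene ptop [435.96 249.05  74.2  117.07  19.22]
scene plow [ 680.01 -103.76   62.81  109.97    7.88]
head [[641.91 109.73 102.  ]]
rider [[719.1  40.9  34. ]]
jar [[443.78 -15.18  60.  ]]
```

View pics/masks.png

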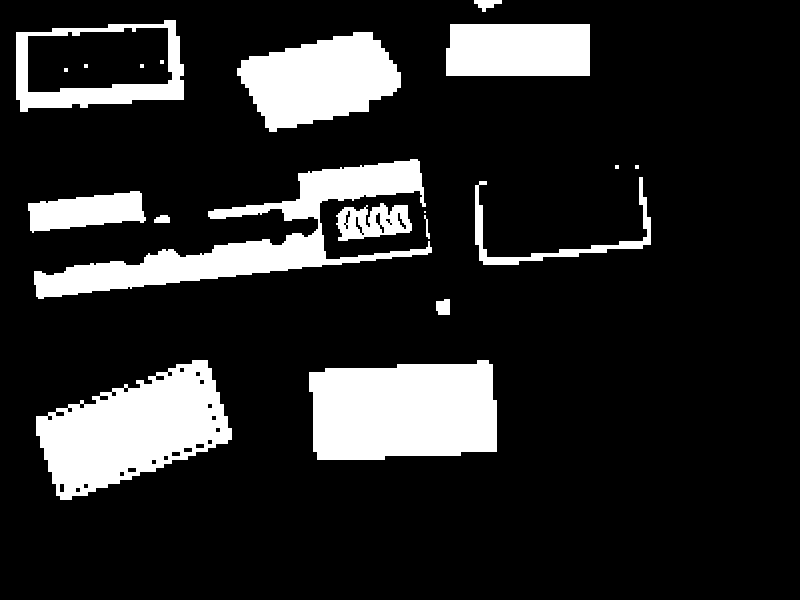

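Run:
```python
from h import *
o=ctrl.get_obs(); print(R.from_rotvec(o["orientation"]).as_matrix(), o["t"])
M=R.from_rotvec(o["orientation"]).as_matrix()
print("jaw yaw",np.degrees(np.arctan2(M[1,1],M[0,1])))
```

```text
[[-0.    0.45  0.89]
 [-0.    0.89 -0.45]
 [-1.   -0.   -0.  ]] 0.15
jaw yaw 63.369662553242335
```

>>> {"method": "move_arm", "body": {"rows": [[40, -60, 0, -0.1, -1], [80, -120, 0, -0.2, -1], [110, -180, 0, -0.3, -1], [130, -240, 0, -0.4, -1], [150, -300, 0, -0.5, -1], [150, -360, 0, -0.6, -1], [150, -420, 0, -0.7, -1], [150, -480, 0, -0.8, -1], [145, -540, 0, -0.88, -1], [140, -600, 0, -0.95, -1], [138, -660, 0, -1.0, -1], [138, -720, 0, -1.04, -1]]}}

```text
t: 1.65
ee_pos: [417.5, -156.7, 222.3]
orientation: [1.161, 1.239, -1.162]
ft_force: [0.2, -0.5, -0.1]
width: 87.7
```

>>> {"method": "move_arm", "body": {"rows": [[0, -9, 0, 0, -1], [0, -9, 0, 0, -1], [0, -9, 0, 0, -1]]}}

```text
t: 2.02
ee_pos: [417.3, -164.5, 222.1]
orientation: [1.16, 1.241, -1.161]
ft_force: [0.1, -0.2, -0.5]
width: 87.9
```

Run:
```python
from m import *
import pickle
o=ctrl.get_obs(); im=get_image("wrist"); cv2.imwrite("pics/w1.png",im); pickle.dump(o,open("w1.pkl","wb"))
M=R.from_rotvec(o["orientation"]).as_matrix()
print(o["t"],o["ee_pos"],"jaw yaw",np.degrees(np.arctan2(M[1,1],M[0,1])))
```

```text
2.025 [ 417.31 -164.49  222.08] jaw yaw 3.7734100513820437
```

View pics/w1.png

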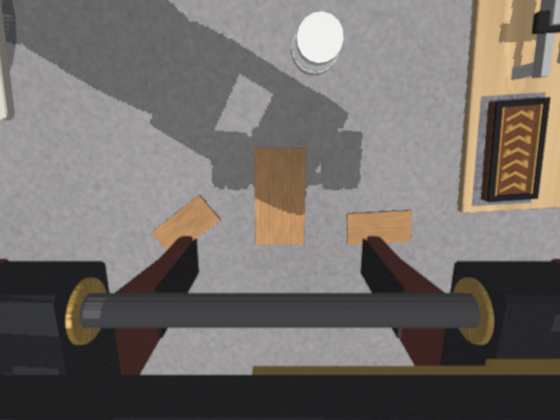

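Run:
```python
from m import *
import pickle
o=pickle.load(open("w1.pkl","rb")); im=cv2.imread("pics/w1.png"); hsv=cv2.cvtColor(im,cv2.COLOR_BGR2HSV)
m=np.zeros(im.shape[:2],np.uint8); r=hsv[140:252,235:325]; m[140:252,235:325]=((r[...,1]>90))*255
print("sheet",np.array(rect("wrist",m,36,o)))
# low panel top outer corners by eye
print(ray("wrist",[[492,98],[548,98],[540,201],[486,197]],28,o))
print("tip pixels",proj("wrist",o["ee_pos"],o), proj("wrist",[443.8,-15.2,60],o))
```

```text
sheet [ 416.12 -171.55   54.53  108.32    3.72]
[[ 632.09  -51.69   28.  ]
 [ 690.72  -47.82   28.  ]
 [ 711.28 -157.42   28.  ]
 [ 649.25 -156.9    28.  ]]
tip pixels [[281.88 255.77]] [[320.59  38.64]]
```

>>> {"method": "move_arm", "body": {"rows": [[-1, -7, -60, 0, -1], [-1, -7, -120, 0, -1], [-1, -7, -150, 0, -1], [-1, -7, -170, 0, -1], [-1, -7, -180, 0, -1], [-1, -7, -180, 0, -1]]}}

```text
t: 2.82
ee_pos: [416.4, -170.5, 42.0]
orientation: [1.159, 1.242, -1.16]
ft_force: [0.3, 0.2, 0.5]
width: 87.8
```

Run:
```python
from m import *
im=get_image("wrist"); cv2.imwrite("pics/w2.png",im); cv2.imwrite("pics/s2.png",cv2.resize(get_image("scene")[140:260,170:310],None,fx=4,fy=4))
print(ctrl.get_obs()["ee_pos"])
```

```text
[ 417.   -171.15   42.79]
```

View pics/w2.png

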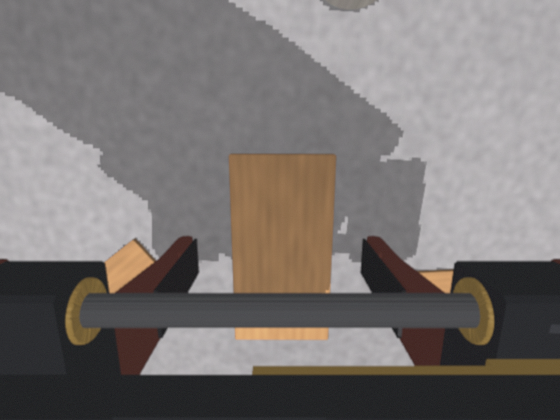

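View pics/s2.png

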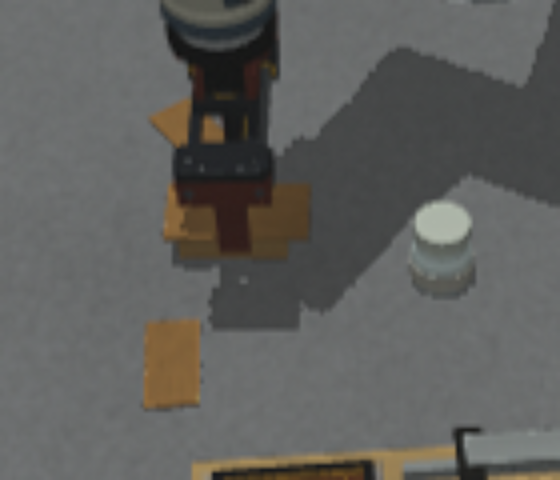

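The fingers straddle the board: its edges are at columns 232 and 333, and the pads at 197 and 362. Now I'll lower to just under the board's mid-height and grip.

Run:
```python
from m import *
o=ctrl.get_obs()
print(ray("wrist",[[282,154],[282,340],[231,200],[334,200]],36,o),o["ee_pos"])
```

```text
[[ 413.39 -117.44   36.  ]
 [ 421.08 -228.15   36.  ]
 [ 387.67 -143.72   36.  ]
 [ 443.03 -139.98   36.  ]] [ 417.   -171.15   42.79]
```

>>> {"method": "move_arm", "body": {"rows": [[0, -1, -6, 0, -1], [0, -1, -12, 0, -1], [0, -1, -12, 0, -1], [0, -1, -12, 0, 0], [0, -1, -12, 0, 1], [0, -1, -12, 0, 1], [0, -1, -12, 0, 1], [0, -1, -12, 0, 1], [0, -1, -12, 0, 1]]}}

```text
t: 4.05
ee_pos: [417.1, -172.2, 30.9]
orientation: [1.159, 1.24, -1.16]
ft_force: [-0.1, 0.1, 1.4]
width: 55.1
```

>>> {"method": "move_arm", "body": {"rows": [[0, 0, 8, 0, 1], [0, 0, 30, 0, 1], [0, 0, 80, 0, 1], [0, 0, 130, 0, 1], [0, 0, 170, 0, 1], [0, 0, 170, 0, 1]]}}

```text
t: 4.8
ee_pos: [418.8, -172.9, 204.1]
orientation: [1.16, 1.233, -1.156]
ft_force: [-0.3, 0.0, 0.2]
width: 55.3
```

Run:
```python
from m import *
im=get_image("wrist"); cv2.imwrite("pics/w3.png",im); cv2.imwrite("pics/s3.png",cv2.resize(get_image("scene")[100:260,150:330],None,fx=4,fy=3.7))
cv2.imwrite("pics/t3.png",get_image("top"))
print(ctrl.get_obs()["ee_pos"])
```

```text
[ 416.27 -171.83  200.16]
```

View pics/w3.png

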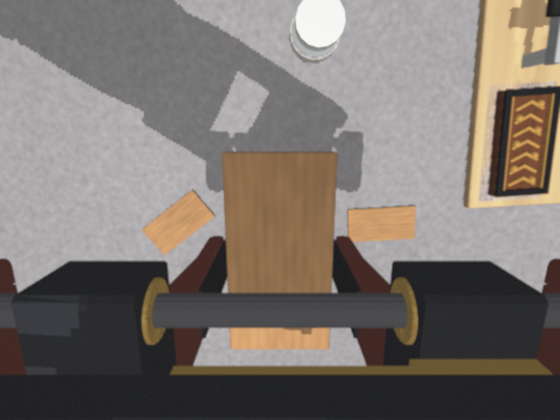

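View pics/s3.png

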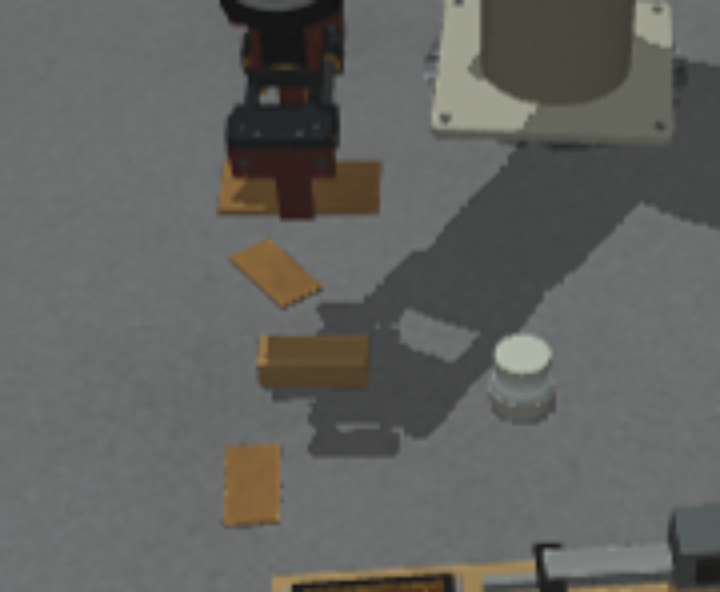

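The board is held level in the image (rows 151–349, columns 223–336). I'll move so the lower panel sits clear of the board in the wrist view.

>>> {"method": "move_arm", "body": {"rows": [[40, 10, 5, 0.02, 1], [80, 20, 5, 0.04, 1], [115, 28, 5, 0.05, 1], [138, 32, 5, 0.05, 1], [138, 32, 5, 0.05, 1], [138, 32, 5, 0.05, 1]]}}

```text
t: 5.7
ee_pos: [552.6, -139.7, 203.7]
orientation: [1.121, 1.267, -1.125]
ft_force: [0.2, 0.2, 0.6]
width: 55.5
```

Run:
```python
from m import *
import pickle
o=ctrl.get_obs(); pickle.dump(o,open("w4.pkl","wb"))
im=get_image("wrist"); cv2.imwrite("pics/w4.png",im)
M=R.from_rotvec(o["orientation"]).as_matrix()
print(o["t"],o["ee_pos"],o["qvel"],"jaw yaw",np.degrees(np.arctan2(M[1,1],M[0,1])))
```

```text
5.7 [ 552.65 -139.67  203.66] [-0.01 -0.02  0.    0.    0.    0.  ] jaw yaw 6.719952553694871
```

View pics/w4.png

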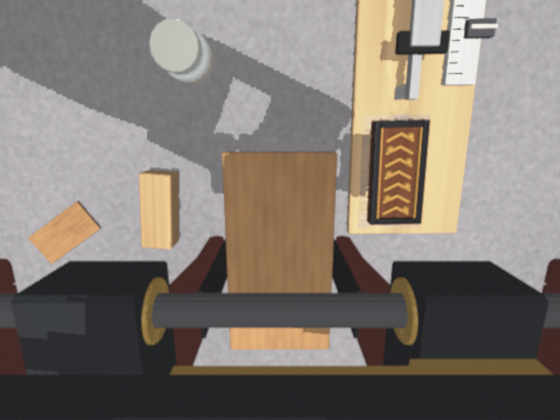

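Run:
```python
import cv2
im=cv2.imread("pics/w4.png"); cv2.imwrite("pics/c4.png",cv2.resize(im[105:240,340:500],None,fx=4.4,fy=4.4,interpolation=cv2.INTER_CUBIC))
```

```text
(no output)
```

View pics/c4.png

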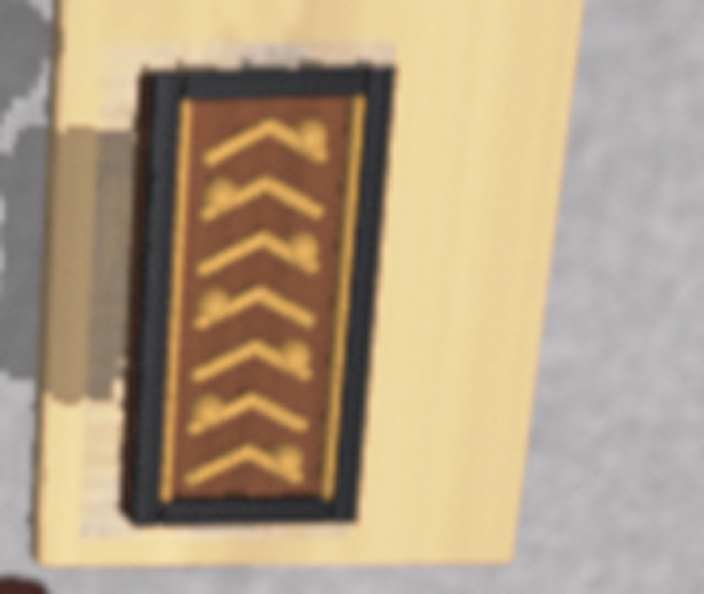

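Run:
```python
from m import *
import pickle
o=pickle.load(open("w4.pkl","rb"))
c=np.array([[156,71],[395,67],[356,522],[145,522],[275,97],[250,497]])/4.4+[340,105]-[0.4,.4]
P=ray("wrist",c,28,o); print(P)
e=P[2]-P[1]; print("len R",np.linalg.norm(e),"yaw",np.degrees(np.arctan2(e[0],-e[1])),"w",np.linalg.norm(P[1]-P[0]),np.linalg.norm(P[2]-P[3]),"ctr",P[:4].mean(0))
# plank edges z12
d=np.array([[583,0],[513,565],[55,30],[40,560]])/4.4+[340,105]
Q=ray("wrist",d,12,o); print(Q)
for a,b in((0,1),(2,3)):
    v=Q[b]-Q[a]; print("plank yaw",np.degrees(np.arctan2(v[0],-v[1])))
# held sheet: top face z = tcp+5.1
s=ray("wrist",[[223,152],[336,152],[329,349],[230,349]],o["ee_pos"][2]+5.1,o);print(s,s.mean(0),o["ee_pos"])
for a,b in((0,3),(1,2)):
    v=s[b]-s[a]; print("sheet yaw",np.degrees(np.arctan2(v[0],-v[1])))
```

```text
[[ 637.94  -53.93   28.  ]
 [ 692.25  -46.65   28.  ]
 [ 707.52 -154.45   28.  ]
 [ 655.57 -160.65   28.  ]
 [ 666.3   -56.43   28.  ]
 [ 680.12 -151.24   28.  ]]
len R 108.8776983365381 yaw 8.063589042993337 w 54.791725879375534 52.3200522060626 ctr [ 673.32 -103.92   28.  ]
[[ 740.58  -25.41   12.  ]
 [ 759.15 -165.29   12.  ]
 [ 617.09  -46.83   12.  ]
 [ 636.01 -178.63   12.  ]]
plank yaw 7.5650848942776125
plank yaw 8.171740972219437
[[ 517.73  -87.7   208.76]
 [ 571.98  -81.29  208.76]
 [ 585.54 -190.26  208.76]
 [ 529.95 -197.02  208.76]] [ 551.3  -139.07  208.76] [ 552.65 -139.67  203.66]
sheet yaw 6.374703792565708
sheet yaw 7.094083437880617
```

>>> {"method": "move_arm", "body": {"rows": [[55, 16, 0, 0.01, 1], [100, 29, 0, 0.017, 1], [120.5, 35, 0, 0.017, 1], [120.5, 35, -40, 0.017, 1], [120.5, 35, -80, 0.017, 1], [120.5, 35, -110, 0.017, 1], [120.5, 35, -135, 0.017, 1], [120.5, 35, -150, 0.017, 1], [120.5, 35, -150, 0.017, 1], [120.5, 35, -150, 0.017, 1]]}}

```text
t: 7.0
ee_pos: [673.8, -105.1, 55.2]
orientation: [1.109, 1.272, -1.111]
ft_force: [0.9, -0.0, 0.3]
width: 55.4
```

Run:
```python
from m import *
import pickle
o=ctrl.get_obs(); pickle.dump(o,open("w5.pkl","wb"))
im=get_image("wrist"); cv2.imwrite("pics/w5.png",im); cv2.imwrite("pics/s5.png",cv2.resize(get_image("scene")[200:310,190:350],None,fx=5,fy=5))
M=R.from_rotvec(o["orientation"]).as_matrix()
print(o["t"],o["ee_pos"],"jaw yaw",np.degrees(np.arctan2(M[1,1],M[0,1])))
```

```text
7.0 [ 673.81 -105.06   55.2 ] jaw yaw 7.666361721440068
```

View pics/w5.png

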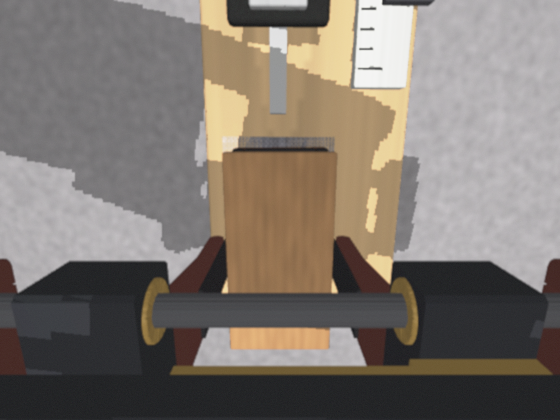

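View pics/s5.png

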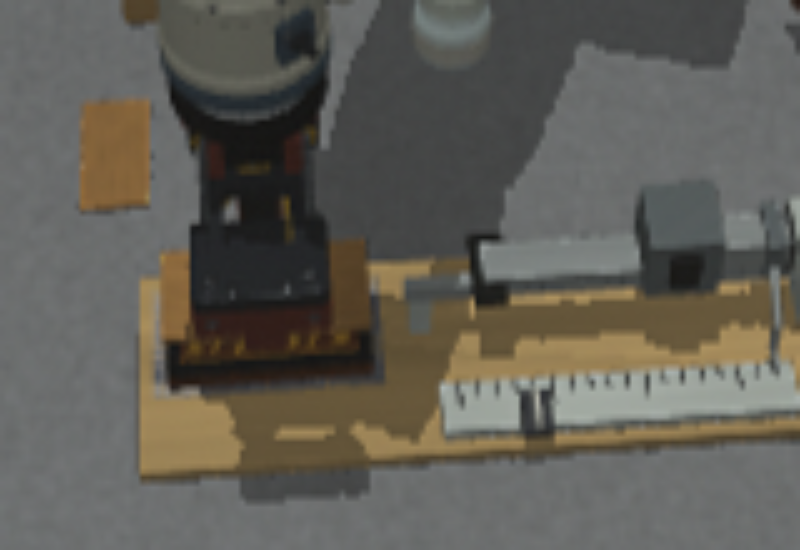

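Run:
```python
from m import *
import pickle
o=pickle.load(open("w5.pkl","rb")); im=cv2.imread("pics/w5.png")
cv2.imwrite("pics/c5.png",cv2.resize(im[120:170,210:350],None,fx=5.6,fy=5.6,interpolation=cv2.INTER_CUBIC))
M=R.from_rotvec(o["orientation"]).as_matrix()
def loc(p,z): 
    P=ray("wrist",p,z,o)-o["ee_pos"]; return P@M
print("panel",loc([[233,149],[280,149],[328,149]],28)); print("sheet",loc([[223,152],[336,152],[230,349],[329,349]],60.3))
```

```text
panel [[ 27.31 -28.29 -55.3 ]
 [ 27.25  -0.97 -55.3 ]
 [ 27.19  26.9  -55.31]]
sheet [[ -4.99 -28.59 -55.73]
 [ -5.11  26.02 -55.75]
 [ -5.08 -29.26  54.25]
 [ -5.2   26.75  54.14]]
```

View pics/c5.png

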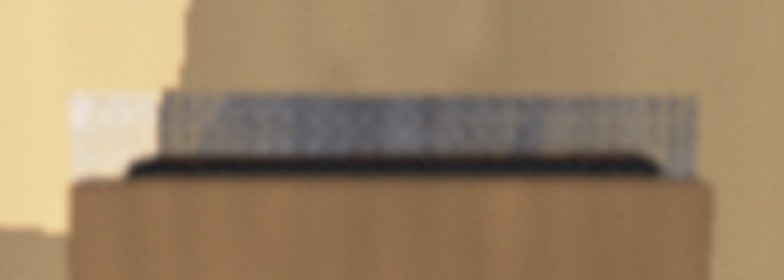

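Below the held board the lower panel's edge shows at rows 148–151, columns 233–328. It lines up with the board within about 1 mm, so I'll lower it.

>>> {"method": "move_arm", "body": {"rows": [[0, 0, -10, 0, 1], [0, 0, -18, 0, 1], [0, 0, -22, 0, 1], [0, 0, -24, 0, 1], [0, 0, -25, 0, 1], [0, 0, -25, 0, 1], [0, 0, -25, 0, 1]]}}

```text
t: 7.98
ee_pos: [674.2, -105.0, 30.6]
orientation: [1.11, 1.271, -1.111]
ft_force: [0.1, 0.1, 0.2]
width: 55.5
```

>>> {"method": "move_arm", "body": {"rows": [[-0.5, 0, -1.5, 0, 1], [-0.5, 0, -1.5, 0, 1], [-0.5, 0, -1.5, 0, 0.2], [-0.5, 0, -1.5, 0, -0.2], [-0.5, 0, -1.5, 0, -0.5], [-0.5, 0, -1.5, 0, -0.8], [-0.5, 0, -1.5, 0, -1], [-0.5, 0, -1.5, 0, -1]]}}

```text
t: 8.98
ee_pos: [673.7, -105.1, 29.2]
orientation: [1.11, 1.271, -1.111]
ft_force: [0.5, -0.4, -0.4]
width: 87.4
```

>>> {"method": "move_arm", "body": {"rows": [[-0.5, 0, 10, 0, -1], [-0.5, 0, 40, 0, -1], [-0.5, 0, 90, 0, -1], [-0.5, 0, 130, 0, -1], [-0.5, 0, 150, 0, -1], [-0.5, 0, 150, 0, -1], [-0.5, 0, 150, 0, -1]]}}

```text
t: 9.85
ee_pos: [672.1, -104.9, 177.4]
orientation: [1.109, 1.273, -1.112]
ft_force: [-0.6, 0.1, -0.2]
width: 87.8
```

Run:
```python
from m import *
import pickle
o=ctrl.get_obs(); pickle.dump(o,open("w6.pkl","wb"))
im=get_image("wrist"); cv2.imwrite("pics/w6.png",im); cv2.imwrite("pics/s6.png",cv2.resize(get_image("scene")[200:310,190:350],None,fx=5,fy=5))
M=R.from_rotvec(o["orientation"]).as_matrix()
print(o["t"],o["ee_pos"],"jaw yaw",np.degrees(np.arctan2(M[1,1],M[0,1])))
```

```text
9.85 [ 672.11 -104.87  177.42] jaw yaw 7.671558997261637
```

View pics/w6.png

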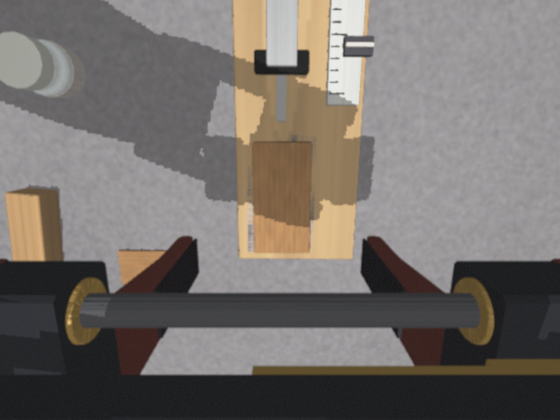

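View pics/s6.png

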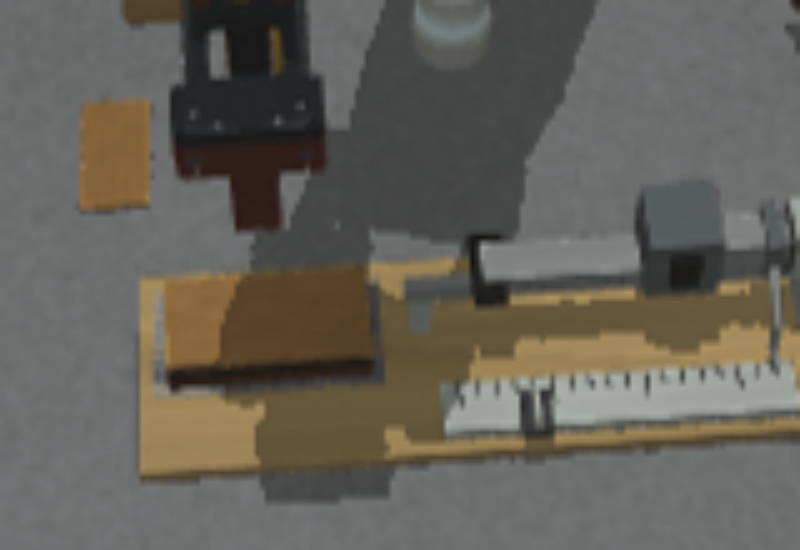

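The board lies squarely on the lower panel (rows 141–253, columns 253–311), in line with the frame edge seen in the scene view. Next is the second panel.

>>> {"method": "move_arm", "body": {"rows": [[-35, 50, 15, 0.03, -1], [-70, 100, 30, 0.06, -1], [-105, 150, 30, 0.1, -1], [-140, 200, 30, 0.13, -1], [-175, 250, 30, 0.17, -1], [-210, 300, 30, 0.2, -1], [-238, 340, 30, 0.233, -1], [-247, 353, 30, 0.233, -1], [-247, 353, 30, 0.233, -1], [-247, 353, 30, 0.233, -1]]}}

```text
t: 11.2
ee_pos: [425.8, 247.3, 206.7]
orientation: [0.933, 1.364, -0.939]
ft_force: [-0.4, -0.4, 0.3]
width: 87.8
```

Run:
```python
from m import *
import pickle
o6=pickle.load(open("w6.pkl","rb")); im=cv2.imread("pics/w6.png"); hsv=cv2.cvtColor(im,cv2.COLOR_BGR2HSV)
m=np.zeros(im.shape[:2],np.uint8); r=hsv[135:262,244:320]; m[135:262,244:320]=(r[...,1]>105)*(r[...,2]<165)*255
cv2.imwrite("pics/m6.png",m)
print("sheet corners",ray("wrist",[[253,141],[312,141],[310,253],[252,253]],34,o6).mean(0),"mask",np.array(rect("wrist",m,34,o6)))
o=ctrl.get_obs(); pickle.dump(o,open("w7.pkl","wb"))
im=get_image("wrist"); cv2.imwrite("pics/w7.png",im)
M=R.from_rotvec(o["orientation"]).as_matrix()
print(o["t"],o["ee_pos"],o["qvel"],"jaw yaw",np.degrees(np.arctan2(M[1,1],M[0,1])))
```

```text
sheet corners [ 672.51 -103.95   34.  ] mask [670.49 -90.77  55.35  82.7    7.74]
11.2 [425.76 247.27 206.71] [-0.01 -0.   -0.    0.   -0.    0.  ] jaw yaw 20.95786400109494
```

View pics/w7.png

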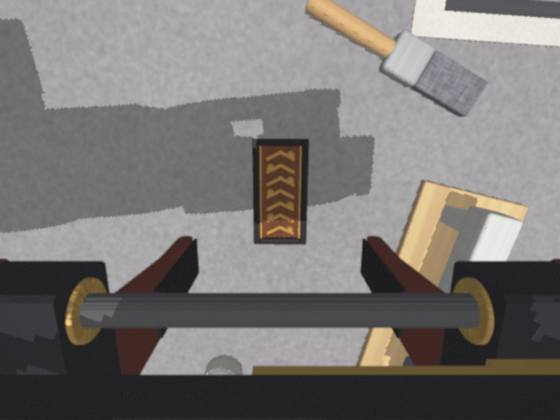

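Run:
```python
from m import *
import pickle
o=pickle.load(open("w7.pkl","rb")); im=cv2.imread("pics/w7.png")
g=im.max(2); m=np.zeros(g.shape,np.uint8); m[136:250,248:314]=((g[136:250,248:314]<75)|(cv2.cvtColor(im,cv2.COLOR_BGR2HSV)[136:250,248:314,1]>110))*255
x,y,w,h=cv2.boundingRect(m); print(x,y,w,h)
print(np.array(rect("wrist",m,46,o)), ray("wrist",[[254,140],[308,140],[305,243],[254,243]],46,o))
cv2.imwrite("pics/c7.png",cv2.resize(np.hstack([im[130:255,240:320],cv2.cvtColor(m[130:255,240:320],cv2.COLOR_GRAY2BGR)]),None,fx=4.5,fy=4.5,interpolation=cv2.INTER_CUBIC))
```

```text
252 139 57 105
[423.09 250.28  55.7  108.07  20.87] [[380.28 290.66  46.  ]
 [429.83 309.65  46.  ]
 [467.28 209.43  46.  ]
 [416.69 189.93  46.  ]]
```

View pics/c7.png

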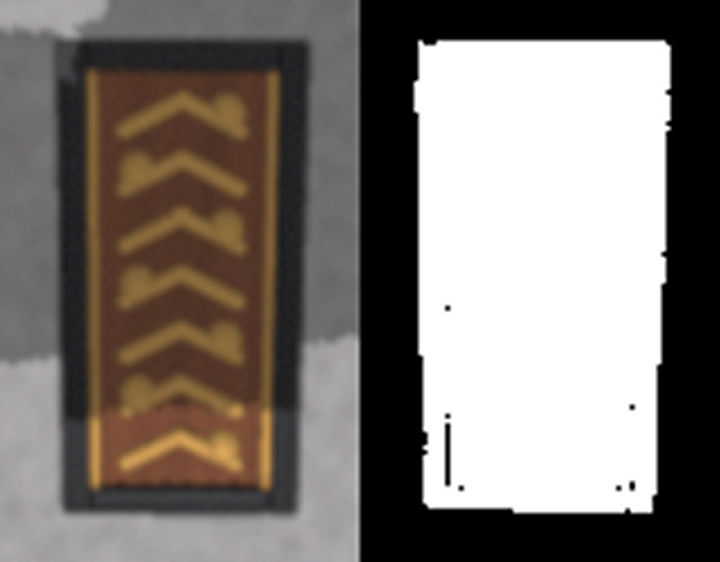

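>>> {"method": "move_arm", "body": {"rows": [[-2.5, 2.8, -60, 0, -1], [-2.5, 2.8, -115, 0, -1], [-2.5, 2.8, -145, 0, -1], [-2.5, 2.8, -163, 0, -1], [-2.5, 2.8, -174, 0, -1], [-2.5, 2.8, -174, 0, -1], [-2.5, 2.8, -174, 0, -1], [-2.5, 2.8, -174, 0, 0], [-2.5, 2.8, -174, 0, 1], [-2.5, 2.8, -174, 0, 1], [-2.5, 2.8, -174, 0, 1], [-2.5, 2.8, -174, 0, 1]]}}

```text
t: 12.75
ee_pos: [423.5, 250.1, 33.0]
orientation: [0.934, 1.364, -0.939]
ft_force: [-1.0, -0.4, 4.5]
width: 55.3
```

>>> {"method": "move_arm", "body": {"rows": [[0, 0, 0, 0, 1], [0, 0, 0, 0, 1], [0, 0, 8, 0, 1], [0, 0, 30, 0, 1], [0, 0, 80, 0, 1], [0, 0, 130, 0, 1], [0, 0, 172, 0, 1], [0, 0, 172, 0, 1]]}}

```text
t: 13.75
ee_pos: [425.2, 251.0, 208.3]
orientation: [0.939, 1.361, -0.934]
ft_force: [0.8, 0.5, -1.9]
width: 55.6
```

Run:
```python
from m import *
im=get_image("wrist"); cv2.imwrite("pics/w8.png",im); cv2.imwrite("pics/s8.png",cv2.resize(get_image("scene")[80:240,280:440],None,fx=3.7,fy=3.7))
print(ctrl.get_obs()["ee_pos"],ctrl.get_obs()["t"])
```

```text
[423.06 249.82 204.79] 13.85
```

View pics/w8.png

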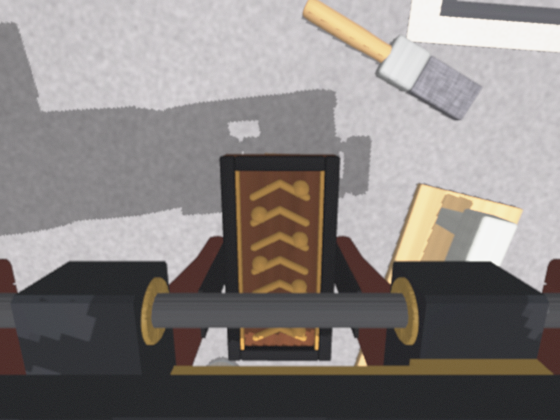

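View pics/s8.png

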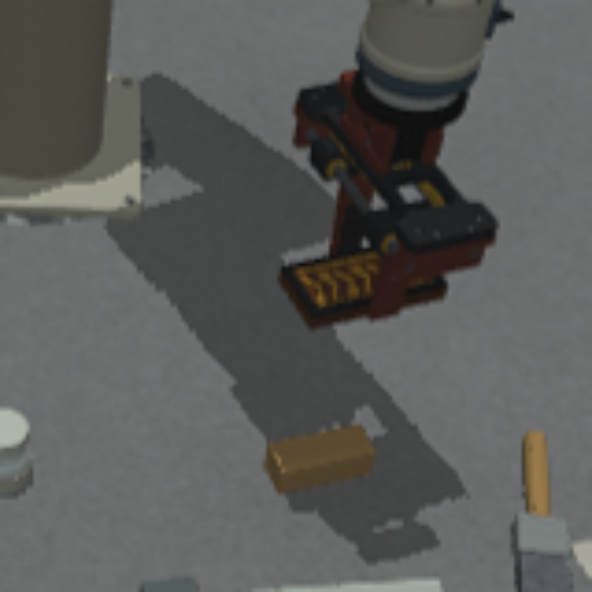

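Run:
```python
from m import *
o=ctrl.get_obs(); M=R.from_rotvec(o["orientation"]).as_matrix()
print((ray("wrist",[[220,156],[339,156],[229,359],[331,359]],o["ee_pos"][2]+13,o)-o["ee_pos"])@M, o["t"],np.degrees(np.arctan2(M[1,1],M[0,1])),o["ee_pos"])
```

```text
[[-12.8  -28.54 -54.74]
 [-13.04  26.25 -54.77]
 [-12.95 -28.49  54.19]
 [-13.19  26.79  53.97]] 13.85 20.926958701514653 [423.06 249.82 204.79]
```

>>> {"method": "move_arm", "body": {"rows": [[36, -50, 0, -0.03, 1], [72, -100, 0, -0.06, 1], [108, -150, 0, -0.1, 1], [144, -200, 0, -0.13, 1], [180, -250, 0, -0.17, 1], [210, -300, 0, -0.2, 1], [240, -340, 0, -0.232, 1], [250.5, -354.6, 0, -0.232, 1], [250.5, -354.6, 0, -0.232, 1], [250.5, -354.6, -40, -0.232, 1], [250.5, -354.6, -80, -0.232, 1], [250.5, -354.6, -100, -0.232, 1]]}}

```text
t: 15.35
ee_pos: [671.0, -102.7, 102.1]
orientation: [1.106, 1.279, -1.115]
ft_force: [0.9, 0.1, -1.3]
width: 55.7
```

>>> {"method": "move_arm", "body": {"rows": [[0, 0, -15, 0, 1], [0, 0, -30, 0, 1], [0, 0, -38, 0, 1], [0, 0, -38, 0, 1], [0, 0, -38, 0, 1]]}}

```text
t: 15.98
ee_pos: [671.6, -102.9, 64.8]
orientation: [1.107, 1.277, -1.114]
ft_force: [-0.0, 0.8, -1.5]
width: 55.4
```

Run:
```python
from m import *
import pickle
o=ctrl.get_obs(); pickle.dump(o,open("w9.pkl","wb"))
im=get_image("wrist"); cv2.imwrite("pics/w9.png",im); cv2.imwrite("pics/s9.png",cv2.resize(get_image("scene")[200:310,190:350],None,fx=5,fy=5))
M=R.from_rotvec(o["orientation"]).as_matrix()
print(o["t"],o["ee_pos"],"jaw yaw",np.degrees(np.arctan2(M[1,1],M[0,1])))
```

```text
15.975 [ 671.59 -102.9    64.81] jaw yaw 7.73255690145281
```

View pics/w9.png

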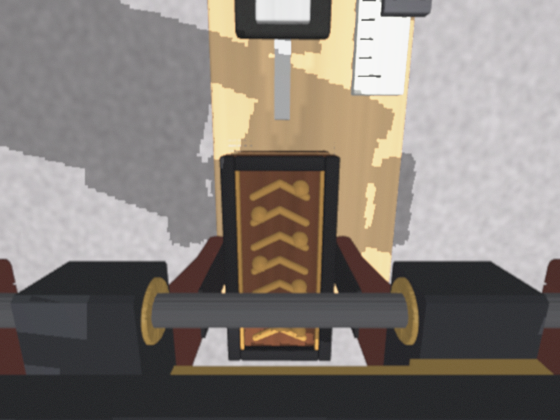

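View pics/s9.png

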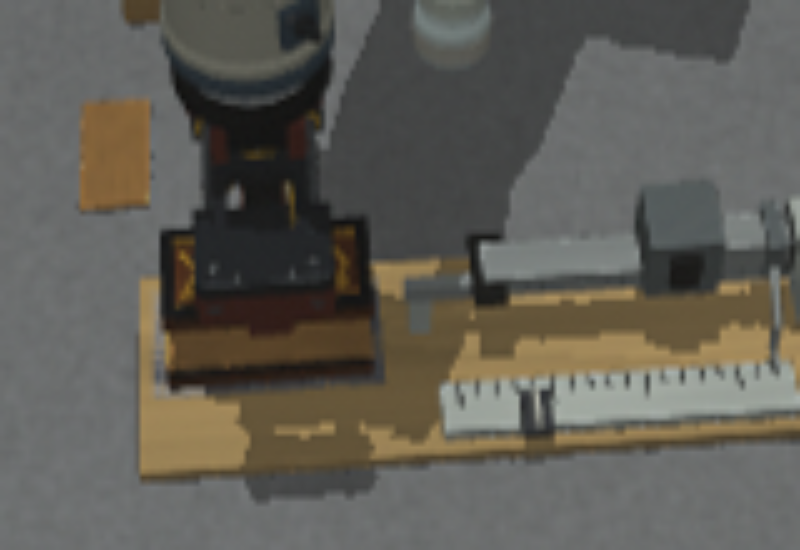

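>>> {"method": "move_arm", "body": {"rows": [[2, -2, -10, 0, 1], [2, -2, -18, 0, 1], [2, -2, -22, 0, 1], [2, -2, -25, 0, 1], [2, -2, -27, 0, 1], [2, -2, -27, 0, 1], [2, -2, -27, 0, 1]]}}

```text
t: 16.95
ee_pos: [673.7, -104.9, 38.1]
orientation: [1.107, 1.277, -1.114]
ft_force: [1.1, -0.6, -1.0]
width: 55.7
```

>>> {"method": "move_arm", "body": {"rows": [[0, 0, -1, 0, 1], [0, 0, -1, 0, 1], [0, 0, -1, 0, 0.2], [0, 0, -1, 0, -0.2], [0, 0, -1, 0, -0.5], [0, 0, -1, 0, -0.8], [0, 0, -1, 0, -1], [0, 0, -1, 0, -1]]}}

```text
t: 17.95
ee_pos: [673.7, -104.9, 37.1]
orientation: [1.107, 1.277, -1.114]
ft_force: [-0.9, 0.6, -0.4]
width: 87.9
```

>>> {"method": "move_arm", "body": {"rows": [[0, 0, 10, 0, -1], [0, 0, 40, 0, -1], [0, 0, 90, 0, -1], [0, 0, 130, 0, -1], [0, 0, 165, 0, -1], [0, 0, 165, 0, -1], [0, 0, 165, 0, -1]]}}

```text
t: 18.82
ee_pos: [673.1, -104.8, 201.6]
orientation: [1.107, 1.278, -1.114]
ft_force: [0.0, 0.5, -0.6]
width: 88.1
```

Run:
```python
from m import *
import pickle
o=ctrl.get_obs(); pickle.dump(o,open("w10.pkl","wb"))
im=get_image("wrist"); cv2.imwrite("pics/w10.png",im); s=get_image("scene"); cv2.imwrite("pics/s10full.png",s); cv2.imwrite("pics/s10.png",cv2.resize(s[200:310,190:350],None,fx=5,fy=5))
M=R.from_rotvec(o["orientation"]).as_matrix()
print(o["t"],o["ee_pos"],"jaw yaw",np.degrees(np.arctan2(M[1,1],M[0,1])))
```

```text
18.825 [ 673.14 -104.79  201.56] jaw yaw 7.733814467767862
```

View pics/w10.png

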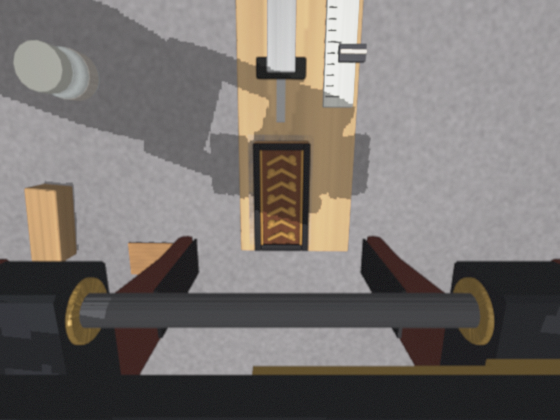

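View pics/s10.png

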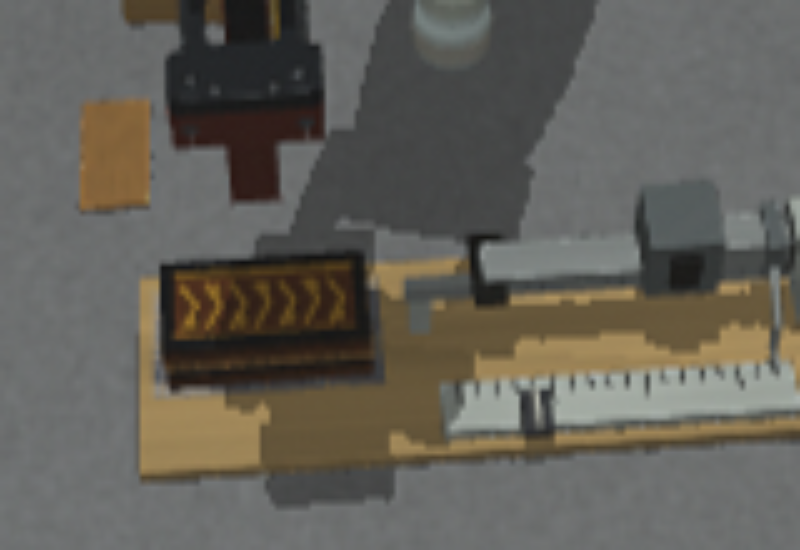

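The stack sits square: the top panel fills rows 143–249, columns 253–310, with even edges in the scene view. Next I'll move over the keeper head.

>>> {"method": "move_arm", "body": {"rows": [[-8, 50, 20, 0, -1], [-16, 100, 40, 0, -1], [-22, 150, 58, 0, -1], [-22, 165, 58, 0, -1], [-22, 165, 58, 0, -1], [-22, 165, 58, 0, -1]]}}

```text
t: 19.68
ee_pos: [650.3, 58.9, 257.0]
orientation: [1.106, 1.28, -1.118]
ft_force: [-0.3, 0.5, -0.0]
width: 87.9
```

Run:
```python
from m import *
import pickle
o=ctrl.get_obs(); pickle.dump(o,open("w11.pkl","wb"))
im=get_image("wrist"); cv2.imwrite("pics/w11.png",im); cv2.imwrite("pics/c11.png",cv2.resize(im[0:290,190:420],None,fx=3.4,fy=2.06*1,interpolation=cv2.INTER_CUBIC) if 0 else cv2.resize(im[80:290,200:420],None,fx=2.8,fy=2.8,interpolation=cv2.INTER_CUBIC))
M=R.from_rotvec(o["orientation"]).as_matrix()
print(o["t"],o["ee_pos"],o["qvel"],"jaw yaw",np.degrees(np.arctan2(M[1,1],M[0,1])))
```

```text
19.675 [650.34  58.94 257.02] [-0.01 -0.   -0.    0.    0.    0.  ] jaw yaw 7.679025754541882
```

View pics/w11.png

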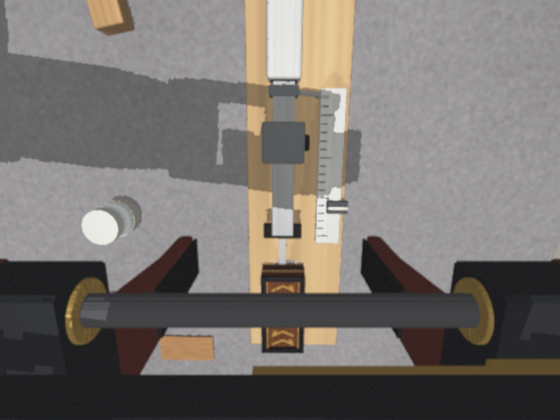

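View pics/c11.png

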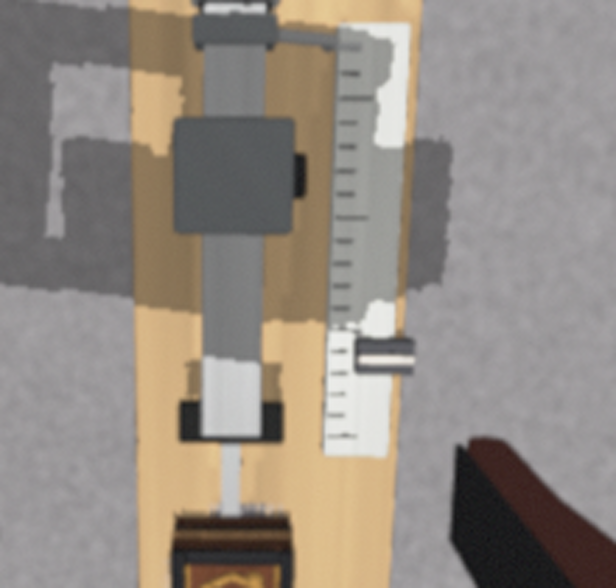

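Run:
```python
from m import *
import pickle
o=pickle.load(open("w11.pkl","rb"))
f=lambda p:np.array(p)/2.8+[199.8,79.8]
hc=ray("wrist",f([[173,117],[295,117],[295,233],[173,233]]),102,o); print(hc,hc.mean(0))
h=hc.mean(0)
p=ray("wrist",f([[359,46]]),28,o)[0]; r=ray("wrist",f([[358,356],[386,356],[413,356]]),34,o); print("ptr",p,"rider",r)
a=np.radians(7.7); ux=np.array([np.cos(a),np.sin(a),0]); uy=np.array([-np.sin(a),np.cos(a),0])
for n,q in dict(ptr=p,rider=r[1]).items(): print(n,"rel head jig x,y",(q-h)@ux,(q-h)@uy)
print("travel",(r[1]-p)@uy)
# ticks scale check, and from w10, rider + top image
o10=pickle.load(open("w10.pkl","rb")); print("rider w10",ray("wrist",[[354,52]],34,o10))
# scale ledge ends: y -100..90 at z22
s=ray("wrist",f([[340,23],[409,23],[326,455],[390,455]]),22,o); print(s)
e=(s[0]+s[1]-s[2]-s[3])/2; print(np.linalg.norm(e),np.degrees(np.arctan2(-e[0],e[1])))
mid=s.mean(0); # jig (58,-5)
J=mid-58*ux+5*uy; print("jig origin",J, "rider y",(r[1]-J)@uy,"ptr y",(p-J)@uy,"head",(h-J)@ux,(h-J)@uy)
```

```text
[[620.38 129.66 102.  ]
 [661.53 135.2  102.  ]
 [667.52  96.44 102.  ]
 [625.12  90.66 102.  ]] [643.64 112.99 102.  ]
ptr [687.79 169.11  28.  ] rider [[708.54  41.12  34.  ]
 [720.69  42.8   34.  ]
 [732.41  44.42  34.  ]]
ptr rel head jig x,y 51.268996266644784 49.700728483212394
rider rel head jig x,y 66.95531031154907 -79.87952107835906
travel -129.58024956157146
rider w10 [[721.52  40.62  34.  ]]
[[679.14 177.68  22.  ]
 [707.48 181.46  22.  ]
 [703.88 -10.22  22.  ]
 [733.34  -6.11  22.  ]]
189.43095791718892 7.674929756328271
jig origin [647.81  82.89  22.  ] rider y -49.489836026866875 ptr y 80.09041353470458 head -0.10330312152736887 30.38968505149218
```

Head centre is at (643.6, 113.0), the pointer at 80 mm and the rider at −49.5 mm along the jig's y. That makes the pull about 130 mm. I'll descend over the head.

>>> {"method": "move_arm", "body": {"rows": [[-3, 30, -20, 0, -1], [-6.7, 54, -40, 0, -1], [-6.7, 54, -80, 0, -1], [-6.7, 54, -110, 0, -1], [-6.7, 54, -110, 0, -1], [-6.7, 54, -110, 0, -1]]}}

```text
t: 20.48
ee_pos: [644.3, 112.7, 147.8]
orientation: [1.107, 1.279, -1.117]
ft_force: [-0.2, -0.0, -0.3]
width: 87.8
```

Run:
```python
from m import *
import pickle
o=ctrl.get_obs(); pickle.dump(o,open("w12.pkl","wb"))
im=get_image("wrist"); cv2.imwrite("pics/w12.png",im)
M=R.from_rotvec(o["orientation"]).as_matrix()
print(o["t"],o["ee_pos"],o["qvel"],"jaw yaw",np.degrees(np.arctan2(M[1,1],M[0,1])))
```

```text
20.475 [644.31 112.74 147.85] [ 0.   -0.02 -0.01 -0.   -0.    0.  ] jaw yaw 7.6379508395750575
```

View pics/w12.png

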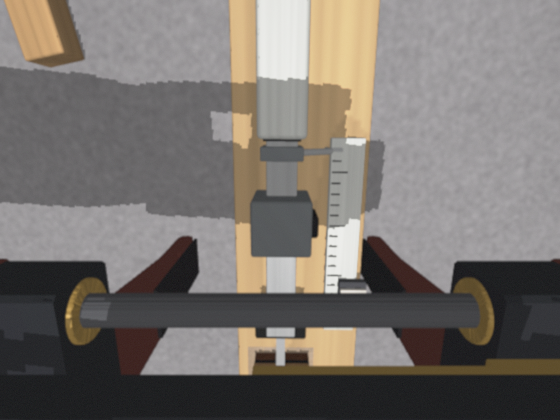

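Run:
```python
from m import *
import pickle
o=pickle.load(open("w12.pkl","rb"))
M=R.from_rotvec(o["orientation"]).as_matrix()
im=cv2.imread("pics/w12.png"); cv2.imwrite("pics/c12.png",cv2.resize(im[130:290,210:400],None,fx=3.6,fy=3.6,interpolation=cv2.INTER_CUBIC))
print((ray("wrist",[[251,200],[313,200],[313,256],[251,256]],102,o)-o["ee_pos"])@M)
```

```text
[[ 46.14 -20.18 -20.89]
 [ 45.68  20.93 -21.  ]
 [ 45.55  21.93  18.59]
 [ 46.03 -21.01  18.8 ]]
```

View pics/c12.png

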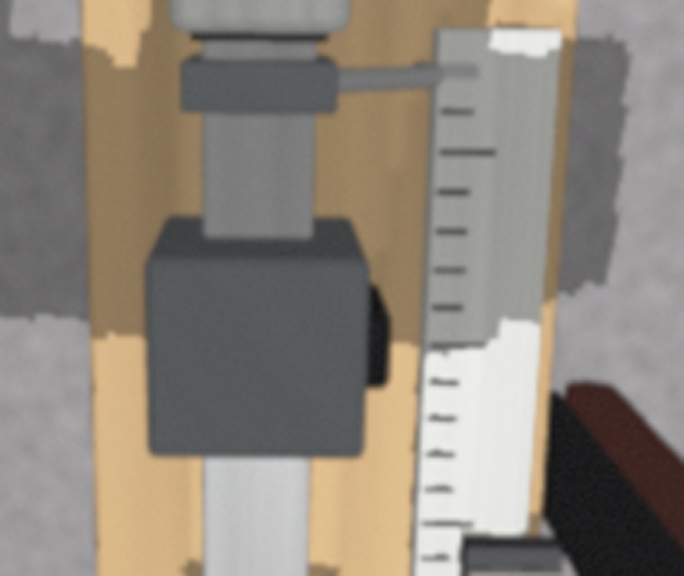

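>>> {"method": "move_arm", "body": {"rows": [[0, 0, -40, 0, -1], [0, 0, -65, 0, -1], [0, 0, -80, 0, -1], [0, 0, -84.5, 0, -1], [0, 0, -84.5, 0, -1], [0, 0, -84.5, 0, -1], [0, 0, -84.5, 0, -0.2], [0, 0, -84.5, 0, 0.2], [0, 0, -84.5, 0, 1], [0, 0, -84.5, 0, 1], [0, 0, -84.5, 0, 1], [0, 0, -84.5, 0, 1]]}}

```text
t: 22.02
ee_pos: [644.5, 112.8, 64.1]
orientation: [1.107, 1.279, -1.117]
ft_force: [-1.9, -0.8, 1.4]
width: 41.9
```

>>> {"method": "move_arm", "body": {"rows": [[0, 0, 0, 0, 1], [0, 0, 0, 0, 1], [0, 0, 0, 0, 1], [0, 0, 0, 0, 1]]}}

```text
t: 22.52
ee_pos: [644.5, 112.8, 64.1]
orientation: [1.107, 1.279, -1.117]
ft_force: [-1.0, -0.2, 1.0]
width: 41.9
```

Run:
```python
from m import *
o=ctrl.get_obs(); print(o["ee_pos"],o["ft_force"],o["width"],o["t"])
im=get_image("wrist"); cv2.imwrite("pics/w13.png",im)
```

```text
[644.49 112.78  64.07] [-0.99 -0.24  0.97] 41.92230040153118 22.525
```

View pics/w13.png

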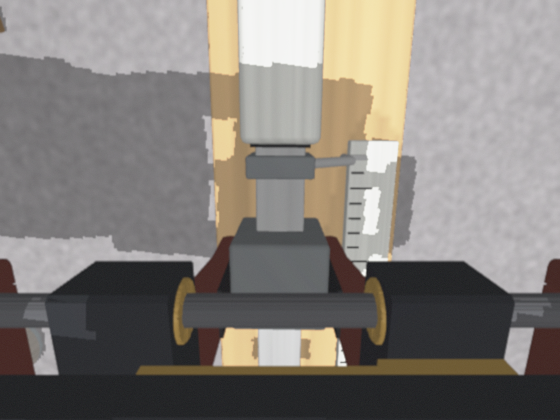

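The opening is 41.9 mm, so the button is flush and the head is held. I'll draw slowly along the jig's −y.

>>> {"method": "move_arm", "body": {"rows": [[0.5, -4, 0, 0, 1], [1.1, -8, 0, 0, 1], [1.9, -14, 0, 0, 1], [2.7, -20, 0, 0, 1], [3.5, -26, 0, 0, 1], [4.2, -31, 0, 0, 1], [4.9, -36, 0, 0, 1], [5.4, -40, 0, 0, 1], [5.4, -40, 0, 0, 1], [5.4, -40, 0, 0, 1]]}}

```text
t: 23.82
ee_pos: [649.6, 72.5, 64.0]
orientation: [1.107, 1.279, -1.117]
ft_force: [-3.6, 3.6, 1.9]
width: 42.0
```

Run:
```python
from m import *
o=ctrl.get_obs(); print(o["ee_pos"],o["ft_force"],o["width"],o["t"])
im=get_image("wrist"); cv2.imwrite("pics/w14.png",im)
```

```text
[649.63  72.5   64.05] [-3.56  3.6   1.89] 41.963853796076705 23.825
```

View pics/w14.png

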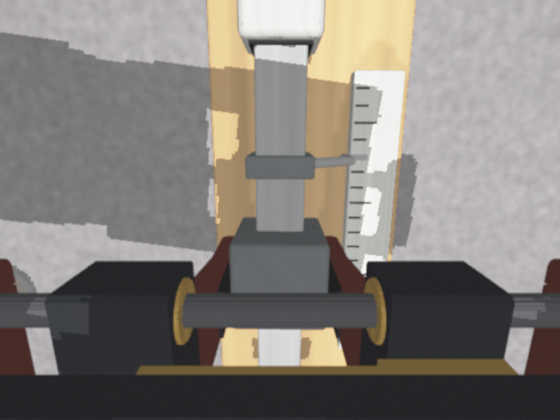

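>>> {"method": "move_arm", "body": {"rows": [[0.8, -6, 0, 0, 1], [1.6, -13, 0, 0, 1], [2.5, -20, 0, 0, 1], [3.4, -27, 0, 0, 1], [4.2, -34, 0, 0, 1], [5.1, -41, 0, 0, 1], [6.0, -48, 0, 0, 1], [6.9, -55, 0, 0, 1], [7.8, -62, 0, 0, 1], [8.7, -69, 0, 0, 1], [9.3, -74, 0, 0, 1], [9.3, -74, 0, 0, 1]]}}

```text
t: 25.38
ee_pos: [659.1, -1.9, 64.0]
orientation: [1.108, 1.279, -1.118]
ft_force: [-2.5, 4.0, -0.0]
width: 42.1
```

Run:
```python
from m import *
import pickle
o=ctrl.get_obs(); print(o["ee_pos"],o["ft_force"],o["width"],o["t"]); pickle.dump(o,open("w15.pkl","wb"))
im=get_image("wrist"); cv2.imwrite("pics/w15.png",im); cv2.imwrite("pics/c15.png",cv2.resize(im[90:290,300:440],None,fx=3,fy=3,interpolation=cv2.INTER_CUBIC))
cv2.imwrite("pics/s15.png",cv2.resize(get_image("scene")[200:310,190:350],None,fx=5,fy=5))
```

```text
[659.06  -1.87  64.03] [-2.45  4.01 -0.02] 42.05390827737344 25.375
```

View pics/c15.png

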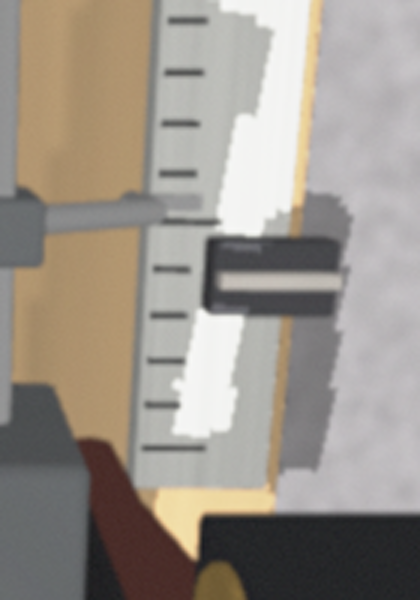

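View pics/s15.png

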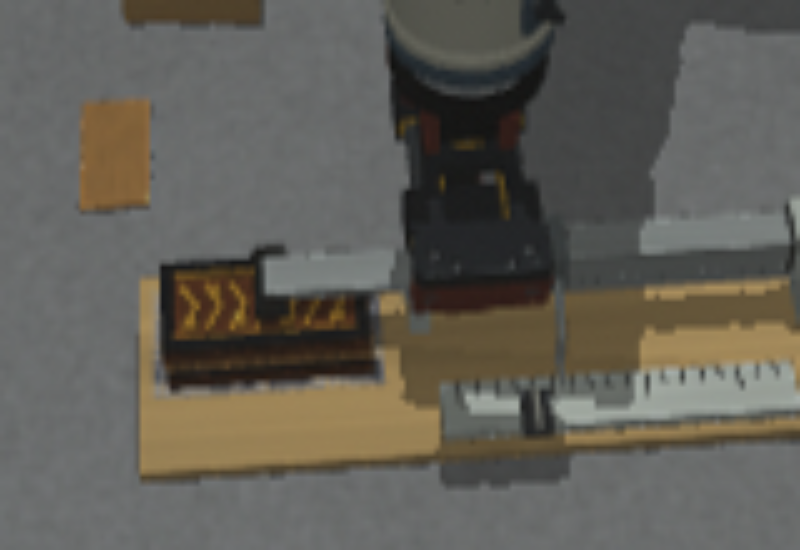

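Run:
```python
from m import *
import pickle
o=pickle.load(open("w15.pkl","rb"))
f=lambda p:np.array(p)/3+[299.8,89.8]
a=np.radians(7.7); uy=np.array([-np.sin(a),np.cos(a),0])
p=ray("wrist",f([[201,203]]),28,o)[0]; r=ray("wrist",f([[220,282],[280,282],[340,283]]),34,o)
print(p,r,(r-p)@uy)
# reference by ticks at z22
t=ray("wrist",f([[188,20],[184,72],[181,124],[178,174],[190,222],[172,269],[168,316],[166,361],[162,405],[173,448]]),22,o)
print(t@uy, p@uy, r@uy)
```

```text
[703.66  54.37  28.  ] [[708.93  39.69  34.  ]
 [720.84  41.3   34.  ]
 [732.79  42.71  34.  ]] [-15.26 -15.26 -15.46]
[ -4.53 -14.54 -24.79 -34.9  -44.84 -54.8  -65.   -75.   -85.   -94.98] -40.402177967802906 [-55.66 -55.66 -55.86]
```

About 15 mm is left (15.3 by this view, 14.0 by the start view less the distance moved).

>>> {"method": "move_arm", "body": {"rows": [[0.6, -5, 0, 0, 1], [1.2, -10, 0, 0, 1], [1.7, -13, 0, 0, 1], [1.9, -14.6, 0, 0, 1], [1.9, -14.6, 0, 0, 1], [1.9, -14.6, 0, 0, 1], [1.9, -14.6, 0, 0, 1]]}}

```text
t: 26.35
ee_pos: [660.8, -15.9, 64.0]
orientation: [1.107, 1.279, -1.117]
ft_force: [-2.0, 3.9, 0.4]
width: 41.8
```

Run:
```python
from m import *
import pickle
o=ctrl.get_obs(); print(o["ee_pos"],o["ft_force"],o["width"],o["t"],o["qvel"]); pickle.dump(o,open("w16.pkl","wb"))
im=get_image("wrist"); cv2.imwrite("pics/w16.png",im); cv2.imwrite("pics/c16.png",cv2.resize(im[90:290,300:440],None,fx=3,fy=3,interpolation=cv2.INTER_CUBIC))
s=get_image("scene");t=get_image("top");cv2.imwrite("pics/s16f.png",s);cv2.imwrite("pics/t16f.png",t);cv2.imwrite("pics/s16.png",cv2.resize(s[200:310,190:350],None,fx=5,fy=5)); cv2.imwrite("pics/t16.png",cv2.resize(t[110:280,140:370],None,fx=3.4,fy=3.4))
```

```text
[660.84 -15.91  64.04] [-1.97  3.89  0.45] 41.7537459555793 26.35 [ 0. -0. -0. -0. -0. -0.]
```

View pics/c16.png

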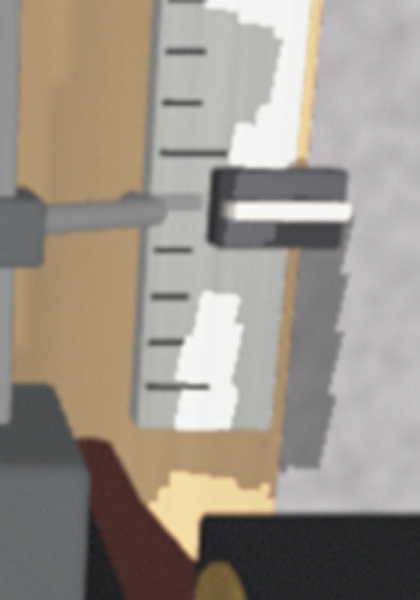

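View pics/s16.png

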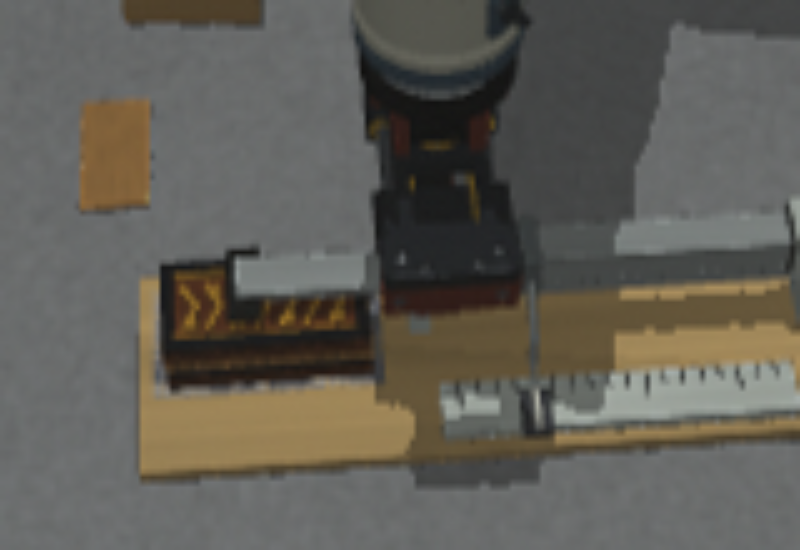

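View pics/t16.png

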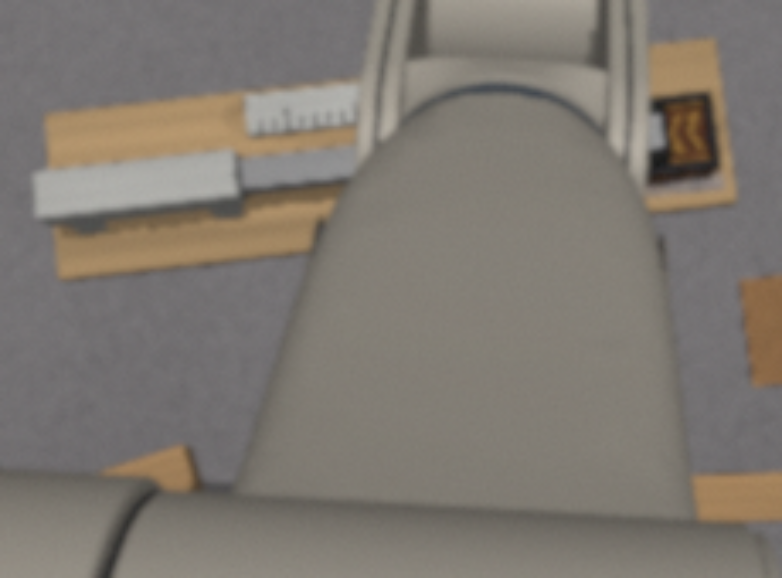

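```bash
python3 - <<'E'
from m import *
import pickle
o=pickle.load(open("w16.pkl","rb"))
f=lambda p:np.array(p)/3+[299.8,89.8]
a=np.radians(7.7); uy=np.array([-np.sin(a),np.cos(a),0])
p=ray("wrist",f([[201,202]]),28,o)[0]; r=ray("wrist",f([[286,211]]),34,o)[0]; print(p,r,(r-p)@uy)
# same via rider body ends at z30: rows 168(far top edge)..247 (near), 
b=ray("wrist",f([[285,170],[278,247]]),30,o); print((b.mean(0)-p)@uy)
# scene view: pointer & rider
c=lambda q:np.array(q)/5+[189.9,199.9]
P=ray("scene",c([[534,374]]),28)[0]; Rr=ray("scene",c([[536,405]]),34)[0]; print(P,Rr,(Rr-P)@uy)
E
python3 - <<'E'
import cv2
s=cv2.imread("pics/s16f.png");cv2.imwrite("pics/s16c.png",cv2.resize(s[255:295,265:325],None,fx=12,fy=12,interpolation=cv2.INTER_CUBIC))
E
```

```text
[705.38  40.54  28.  ] [720.72  41.31  34.  ] -1.29408528824518
-1.2201103349429652
[701.08  39.68  28.  ] [723.96  40.78  34.  ] -1.9845121179148097
```

View pics/s16c.png

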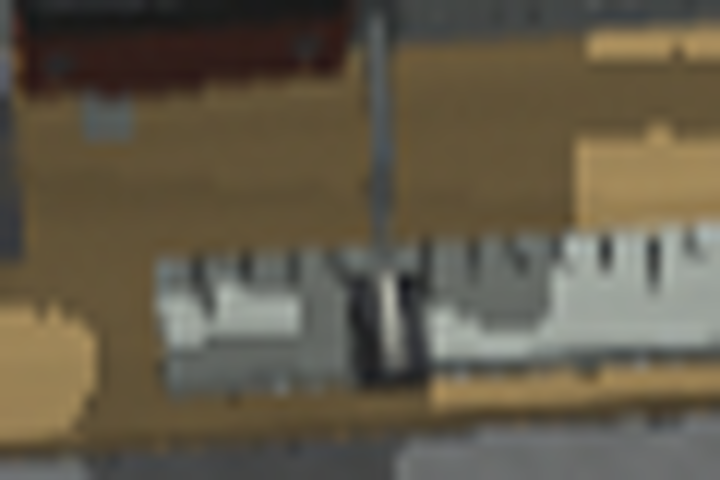

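About 1.3 mm remains, so I'll make one small correction and let it settle.

>>> {"method": "move_arm", "body": {"rows": [[0.1, -1.2, 0, 0, 1], [0.1, -1.2, 0, 0, 1], [0.1, -1.2, 0, 0, 1], [0.1, -1.2, 0, 0, 1]]}}

```text
t: 27.0
ee_pos: [661.0, -17.1, 64.1]
orientation: [1.107, 1.279, -1.117]
ft_force: [-1.4, 4.3, 0.6]
width: 42.2
```

Run:
```python
from m import *
o=ctrl.get_obs(); print(o["ee_pos"],o["ft_force"],o["width"],o["t"],o["qvel"])
im=get_image("wrist"); cv2.imwrite("pics/w17.png",im); cv2.imwrite("pics/c17.png",cv2.resize(im[90:290,300:440],None,fx=3,fy=3,interpolation=cv2.INTER_CUBIC))
s=get_image("scene"); cv2.imwrite("pics/s17.png",cv2.resize(s[150:310,100:450],None,fx=2.2,fy=2.2))
```

```text
[661.   -17.11  64.06] [-1.37  4.31  0.61] 42.18299314396025 27.0 [-0. -0. -0.  0. -0. -0.]
```

View pics/c17.png

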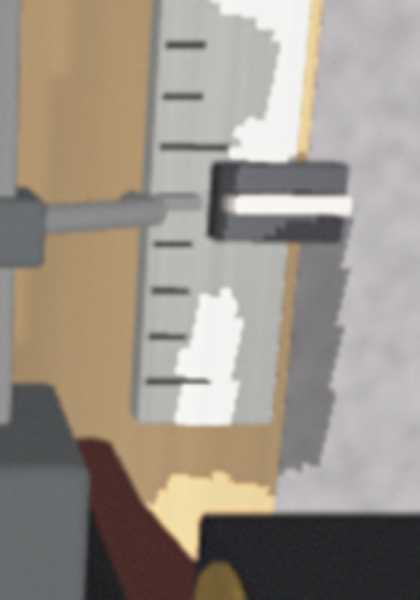

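View pics/s17.png

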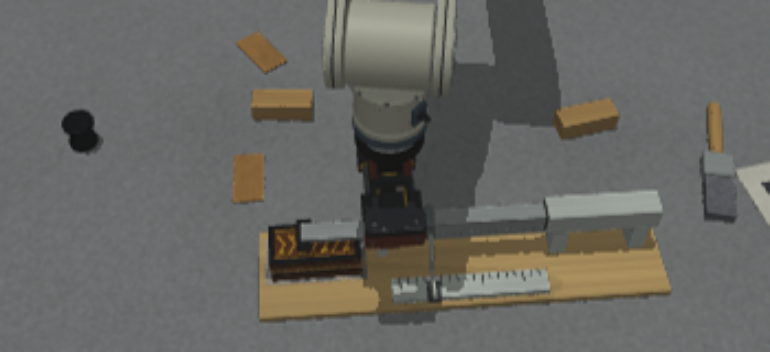

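The pointer tip is at crop (201,202) and the rider's white line at (286,205), so they are level. The stack and bystanders are in place, and the opening is 42 mm with the spring pull felt at about 4 N. I'll hand it in.

```bash
python3 -c "
from workcell import ctrl
print(ctrl.close_job())"
```

```text
the job is handed in; nothing more can be done
None
```

I set the board on the lower panel and the second panel on the board, both lowered and let go. I then squeezed the lock button and drew the keeper arm about 131 mm, until its pointer met the rider. I handed the job in at about 27 s of the 72 s, still holding the head with the button in.

- **Stack:** pictures after each placing showed the board and the second panel square on the lower panel. I measured the board's fit to about 1 mm; the second panel's final position I judged by eye.
- **Grip:** the opening was 42 mm, so the button is flush. The tool felt about 4 N from the spring, and the joint speeds read zero.
- **Pointer:** before a last 1.2 mm move, the wrist view put it 1.3 mm short of the rider, so it should now be within about 0.5 mm. The coarser scene view had said 2.0 mm short, and dead reckoning from the start put it about 1 mm past the rider. All are inside the 5 mm limit.
- **Bystanders:** the brush and loupe look unmoved in the last scene picture. The arm hid the jar in that picture, but the path never came near it.

One check failed: a colour-mask measurement of the placed board was cut short by the shadow across it. I used its corners, picked by eye, instead.

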